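# Wedge the barometer door shut in its hanging jig

### The job

Gently swing the glazed barometer door shut in its jig. Then take the hardwood wedge and, from the front, tap it thin end first under the half of the door away from the hinges until it jams firmly between the door and the jig's board, without forcing it hard enough to strain the hinges. Leave the wedge standing there on its own and the other things on the bench where they are.

Things in the scene. Friction and masses are not known exactly. Their poses are not given: they have to be found in the camera images.
- jig: Fixed door-hanging jig: two walnut uprights 24 x 20 mm, 145 mm tall, 202 mm apart, the door hung between. Origin on the bench in the shut door's plane, midway between them; the front side is -x (door opens to -x, wedge goes in along +x), y points to the hinge upright, z up. It stands in a plywood board 260 mm wide (y), from 200 mm in front of the origin to 100 mm behind.
- panel (a joint): Glazed walnut door: 0 = shut against its felt-lined stop, grows to 1.2 rad as the free edge swings to the jig's -x. Upright hinge with slight friction (0.03 N m), stays where left, cannot lift. 14 mm thick (7 mm either side of the hinge axis), spans 4 to 173 mm from the hinge axis; lower edge 28 mm, top edge 128 mm above the bench.
- panel_hinge (a point): Point on the door's hinge axis at the height of the door's lower edge: 88 mm along +y of the jig's origin, 28 mm above the bench. The plywood board below has its top 12.5 to 19.5 mm above the bench, different each time and not measured, so the gap under the door is 8.5 to 15.5 mm and has to be felt.
- panel_edge (a point): Point on the front lower edge of the door, 128 mm from the hinge axis, in the middle of the half away from the hinges; moves with the door. With the door shut it is at x -7, y -40 mm in the jig's axes.
- wedge: Loose hardwood wedge, 164 mm long (x), 26 mm wide (y), about 120 g, flat underside. Origin at the middle of the underside; x points to the thin end at +82 mm, z up. The top slopes evenly from 5 mm thick at x = +82 mm to 20 mm at x = -38 mm (1 in 8); from x = -38 to -82 mm is an upright tail block, 40 mm tall.
- wedge_tail (a point): Middle of the wedge's tail block, to grip or tap: 60 mm behind the wedge's origin, 20 mm above its underside. Friction is 0.5 to 0.7, so the wedge stays where driven; the push needed is 1.1 to 1.5 times its force on the door. A push of about 14 N makes it firm; over 16 N on the door is too much, under 3 N is loose.
- block: Bystander: loose plain hardwood block 120 x 26 x 30 mm, no slope; origin under its middle.
- bezel: Bystander: loose silver bezel ring, 92 mm across, 10 mm high; origin under its middle.
- knob_a: Bystander: loose ebony setting knob, 26 mm across, 28 mm tall; origin under its middle.
- knob_b: Bystander: a second such ebony knob.
- dial: Bystander: loose enamel dial plate, 110 mm across, 5 mm thick; origin under its middle.
- dish: Bystander: loose pewter parts dish, 90 mm across, 26 mm high; origin under its middle.
- clamp: Bystander, fixed: cast iron C-clamp gripping a walnut finial, 150 mm tall; origin on the bench under the finial.

How it is judged:
By the outcome, as a careful person would: the job done as asked, in the order asked, and still so for the second after the job is handed in, with the robot touching nothing.
It also fails if it takes over 64 s, if anything falls off the work surface, if the arm or the gripper's body presses on something with over 40 N, if the wrist force passes 120 N, or if a joint passes its speed limit or range.

### The arm

A 6-joint arm with a two-finger parallel gripper is mounted at the origin on the work surface. World frame = base frame: x ahead of the robot, y to its left, z up, the work surface at z = 0. Lengths are in m, angles in rad, forces in N, time in s.
With the tool pointing down it reaches from about 0.35 to 0.975 m from the base axis. Payload 7.1 kg.
Tool frame: the origin (TCP) lies midway between the tips of the shut fingers; the grasp point (between the pads) lies behind it (bot.hold_point_z is the z of the grasp point in the tool frame, in m); z points along the fingers, x is the direction in which the jaws open and shut, and the axes are right-handed (so a half turn about z gives the same grasp; the last joint's range is limited). The gripper opens to 88 mm and grips with 3 to 60 N. Pads are 20 mm wide; open, the fingers measure 115 mm over their backs; the gripper's body (75 mm by 178 mm) begins 61 mm behind the grasp point.
Start: joints at [-1.144, 0.423, 1.63, -0, 1.089, -0.019], TCP at [0.27, -0.564, 0.223] pointing down, gripper open.
Joint ranges: [-3, 3], [-0.9, 2.11], [0.09, 2.58], [-1.31, 4.45], [0.11, 2.69], [-2.54, 2.54]. Speed limits (rad/s): [2.39, 2.39, 3.01, 3.14, 3.14, 3.14].

### API

Orientations are given as a 3x3 rotation matrix whose columns are the frame's x, y, z axes.
In Python, from cell import bot gives the robot as it stands.
- The arm moves only by the shell command python3 -m creep 'ROWS' [FORCE]. ROWS is JSON, a list that holds one entry, the list of rows, each a list of 7 numbers: the opening, from 0 (shut) to 1 (fully open), then the shift along the tool's x, y, z each as a share of 0.5 m, from -1 to 1, then the turn, a rotation vector about the tool's x, y, z each as a share of 180 degrees, from -1 to 1. In form: [[[hand, tx, ty, tz, rx, ry, rz], ...]]. A call has 1 to 5 rows; each row is the pose to reach, as a shift and turn from the pose commanded when the call began, along the tool's axes at that moment, turning the shorter way round; what a row does not reach only later rows make up. A row lasts 1/8 s, in which the tool goes at most 62.5 mm and 10.7 degrees, less where a joint would pass 70% of its speed; a pose out of reach is approached as far as the arm can. A call with a number of a shift or a turn outside -1 to 1 is refused whole. A call with a gripper value outside its range is refused whole. The fingers move at their own pace and stop on an object; FORCE is the grip in N (left out, the last holds). Time passes only in rows, so rows that repeat a pose let the fingers close. It gives the time, the measured TCP pose, the force and the opening at its end, in the units of the state.
- bot.get_state(): the state, without advancing time (a new reading comes with each control period).
- bot.grab_frame(name): name is "scene" or "top" or "wrist"; returns a dict with "color" (480x640x3 uint8, red, green, blue), "fx", "fy", "cx", "cy" (pixels), "R" (3x3) and "t" (3): a world point X has camera coordinates R X + t. Camera axes: x right, y down, z forward; pixel columns grow to the right and rows downward; lengths in m; the calibration is good to about 2 mm. The wrist camera is an equidistant fisheye: a pixel r from the principal point sees the ray r / f radians off the axis. A picture is of the moment at which its call begins. There is no depth.
- bot.hand_in(): hands the job in, once; it reports no verdict.
The state is a dict: "t": time; "q": joint angles; "joint_velocities": joint speeds; "tau": joint torques, N m; "position": TCP position; "eef_rot": TCP orientation; "force": force on the tool from outside, world axes, zero at the start; "wrist_torque": the same for the moment, N m; "opening": finger opening in m.
Only numpy, scipy, OpenCV 4.12 (cv2) and the standard library are available. Lean on these libraries where they do the work, as an engineer would, in place of code of your own. Each camera call takes 0.05 s, during which the arm holds its last target.

## Working session

There is one attempt and no reset: what is moved stays moved. The work goes in short steps, Python scripts to look and compute and a shell command to move; the robot and the scene stay as the last step left them, time stands still between calls to the robot, and variables do not carry over. Pictures are saved under pics/ and viewed, and the job is handed in when it is done.

```bash
ls; mkdir -p pics; python3 - <<'E'
from cell import bot
import cv2
s=bot.get_state(); print(s, bot.hold_point_z)
for n in("scene","top","wrist"):
    f=bot.grab_frame(n); cv2.imwrite(f"pics/{n}0.png",f["color"][:,:,::-1]); print(n,f["fx"],f["cx"],f["cy"],f["R"],f["t"])
E
```

```text
pics
{'t': 0.0, 'q': array([-1.14403012e+00,  4.23850632e-01,  1.63063901e+00,  7.34790135e-06,
        1.08858699e+00, -1.90455624e-02]), 'joint_velocities': array([ 1.12218857e-03,  9.78129880e-04, -1.40230727e-03,  1.06807554e-03,
        5.56296398e-05,  4.96950054e-04]), 'tau': array([-2.24785181e-03, -5.44641244e+01, -2.73675191e+01,  6.43153978e-02,
        2.28269800e-02, -1.01912360e-04]), 'position': array([ 0.26927574, -0.56343482,  0.22191561]), 'eef_rot': array([[ 4.31186921e-01, -9.02262417e-01, -6.08339163e-04],
       [-9.02261402e-01, -4.31187349e-01,  1.35358092e-03],
       [-1.48359334e-03, -3.47654414e-05, -9.99998899e-01]]), 'force': array([-0.44372552, -0.52054991,  0.22583149]), 'wrist_torque': array([ 0.00552601,  0.05366636, -0.00459155]), 'opening': 0.0880177027045759} -0.0187
scene 582.4936862342419 321.12251563708736 226.81268687956114 [[ 2.10694540e-01  9.77551888e-01  3.41834985e-04]
 [ 7.13124045e-01 -1.53462458e-01 -6.84034627e-01]
 [-6.68626882e-01  1.44366132e-01 -7.29449458e-01]] [-0.12391316 -0.33011331  1.72286799]
top 443.0427235762416 316.4836050772058 235.34466250499182 [[-0.02040467 -0.9992848  -0.03183606]
 [-0.98035972  0.02624547 -0.19546353]
 [ 0.19615929  0.02722242 -0.9801941 ]] [0.03847444 0.54044071 0.89113691]
wrist 371.64829954431775 322.53648478846 236.77347598825637 [[ 0.43035035 -0.90265936 -0.00215944]
 [-0.86942285 -0.41514541  0.26787721]
 [-0.24269835 -0.11340358 -0.96345064]] [-0.62368794 -0.03273832  0.39119363]
```

View pics/scene0.png

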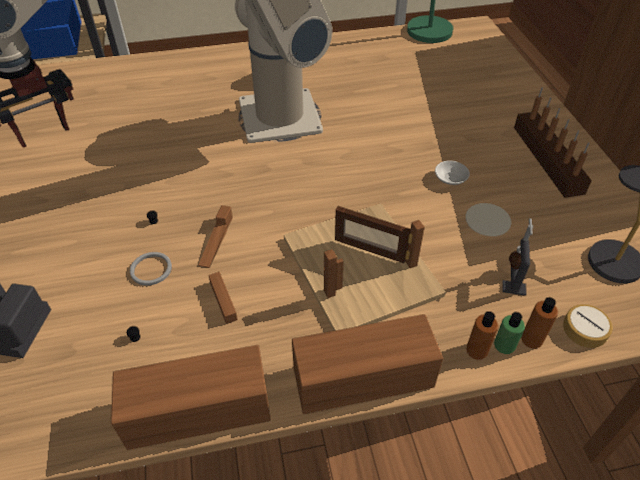

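View pics/top0.png

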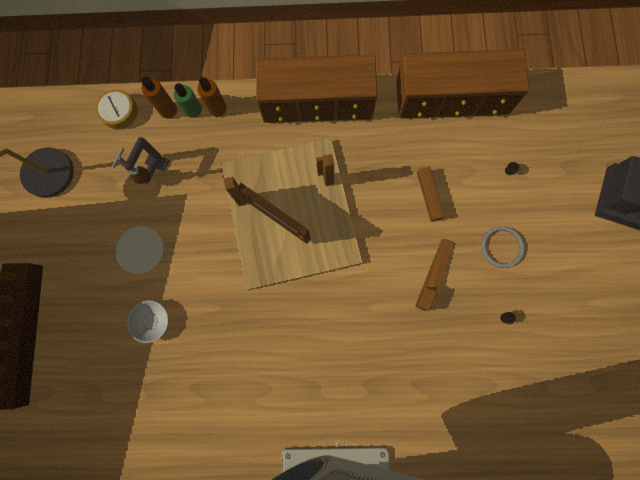

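View pics/wrist0.png

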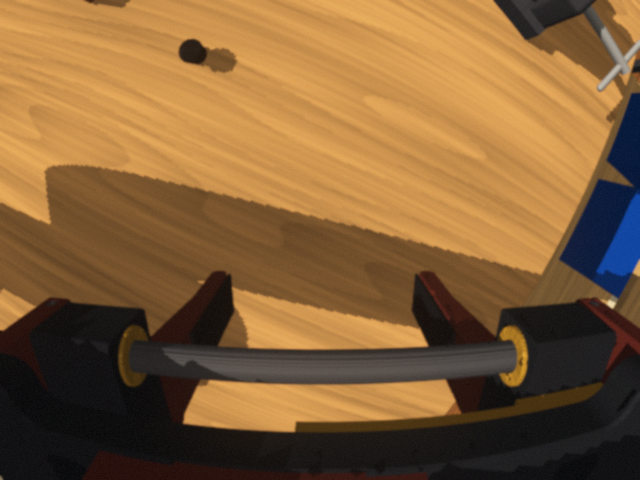

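The scene view shows the open door in its jig. In the top view the hinge upright is at about (234,190) and the free upright at (327,170). The wedge has its tail at (428,298) and its thin end at (447,242), and the plain block is at (430,193).

```bash
cat > h.py <<'E'
import numpy as np, cv2
from cell import bot
def ray(f,u,v):
    x=np.array([(u-f["cx"])/f["fx"],(v-f["cy"])/f["fy"],1.0])
    d=f["R"].T@x; o=-f["R"].T@f["t"]; return o,d
def plane(f,u,v,z):
    o,d=ray(f,u,v); return o+d*(z-o[2])/d[2]
def proj(f,X):
    c=f["R"]@np.asarray(X,float)+f["t"]; return np.array([f["fx"]*c[0]/c[2]+f["cx"],f["fy"]*c[1]/c[2]+f["cy"]])
E
python3 - <<'E'
from h import *
f=bot.grab_frame("top"); im=f["color"][:,:,::-1].copy()
np.save("pics/top.npy",im)
a=cv2.resize(im[130:300,210:370],None,fx=3.5,fy=3.5,interpolation=cv2.INTER_CUBIC); cv2.imwrite("pics/tA.png",a)
a=cv2.resize(im[150:320,400:480],None,fx=3.5,fy=3.5,interpolation=cv2.INTER_CUBIC); cv2.imwrite("pics/tB.png",a)
g=bot.grab_frame("scene"); im=g["color"][:,:,::-1]
a=cv2.resize(im[190:335,275:450],None,fx=4,fy=4,interpolation=cv2.INTER_CUBIC); cv2.imwrite("pics/sA.png",a)
a=cv2.resize(im[190:335,180:250],None,fx=4,fy=4,interpolation=cv2.INTER_CUBIC); cv2.imwrite("pics/sB.png",a)
E
```

```text
(no output)
```

View pics/tA.png

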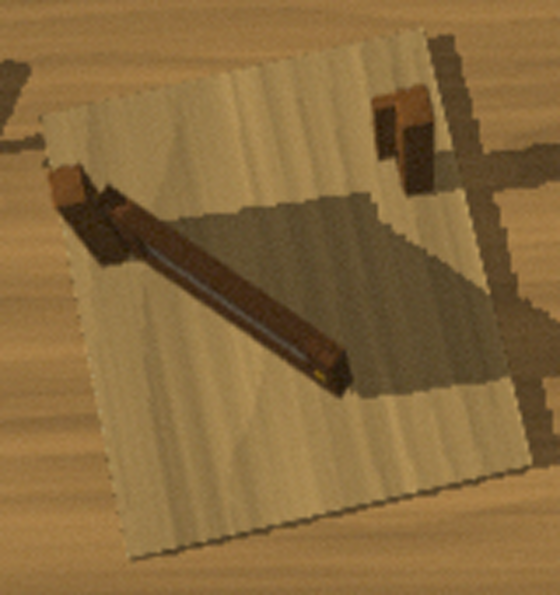

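View pics/tB.png

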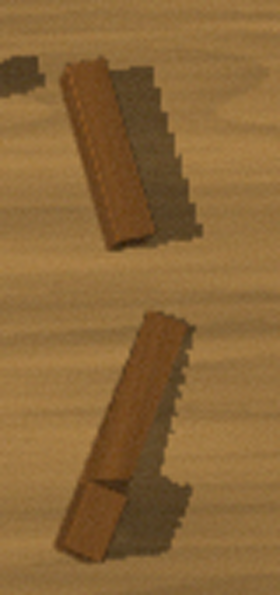

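View pics/sA.png

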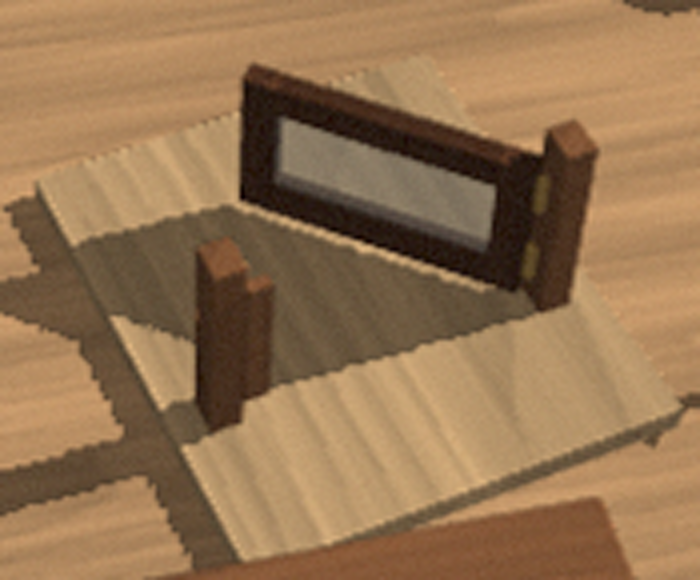

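View pics/sB.png

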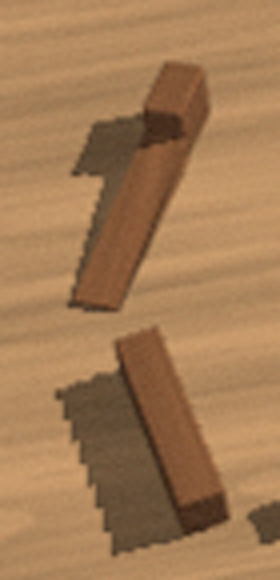

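```bash
python3 - <<'E'
from h import *
f=bot.grab_frame("top"); g=bot.grab_frame("scene")
A=lambda x,y:((x+.5)/3.5-.5+210,(y+.5)/3.5-.5+130)
B=lambda x,y:((x+.5)/3.5-.5+400,(y+.5)/3.5-.5+150)
S=lambda x,y:((x+.5)/4-.5+275,(y+.5)/4-.5+190)
W=lambda x,y:((x+.5)/4-.5+180,(y+.5)/4-.5+190)
P=np.array
def show(n,p): print(n,np.round(p,4))
bc=[plane(f,*A(*c),.016) for c in [(43,118),(425,28),(530,465),(130,556)]]
for c in bc: show("board",c)
print([np.linalg.norm(bc[i]-bc[(i+1)%4]) for i in range(4)])
# uprights tops z .145
for c in [(82,165),(50,172),(60,207),(97,200)]: show("upH",plane(f,*A(*c),.145))
for c in [(397,90),(428,85),(436,122),(403,125)]: show("upF",plane(f,*A(*c),.145))
for c in [(545,150),(573,120),(598,152),(570,162)]: show("upH scene",plane(g,*S(*c),.145))
for c in [(197,250),(220,238),(246,272),(208,280)]: show("upF scene",plane(g,*S(*c),.145))
# door top edge z .128: front and free end
for c in [(104,203),(118,188),(350,350),(328,363)]: show("door",plane(f,*A(*c),.128))
for c in [(242,78),(252,66),(515,165),(540,152)]: show("door s",plane(g,*S(*c),.128))
print("wedge")
for c in [(80,480),(128,488),(105,558),(57,545)]: show("tail",plane(f,*B(*c),.040))
for c in [(148,313),(190,325)]: show("thin",plane(f,*B(*c),.005))
for c in [(165,63),(204,65),(183,117),(146,108)]: show("tail s",plane(g,*W(*c),.040))
for c in [(75,300),(121,307)]: show("thin s",plane(g,*W(*c),.005))
for c in [(80,305),(121,310)]: show("thin bottom s",plane(g,*W(*c),.0))
for c in [(63,75),(105,60),(155,235),(110,245)]: show("block",plane(f,*B(*c),.030))
E
```

```text
board [0.7243 0.2419 0.016 ]
board [ 0.779  -0.0118  0.016 ]
board [ 0.4856 -0.0695  0.016 ]
board [0.4347 0.1811 0.016 ]
[np.float64(0.25954207056103545), np.float64(0.29896707787957727), np.float64(0.25575119489884623), np.float64(0.2958559589433806)]
upH [0.6461 0.1866 0.145 ]
upH [0.6425 0.2049 0.145 ]
upH [0.6216 0.1987 0.145 ]
upH [0.6251 0.1778 0.145 ]
upF [0.6853 0.0067 0.145 ]
upF [ 0.6877 -0.011   0.145 ]
upF [ 0.6653 -0.0149  0.145 ]
upF [0.6642 0.0038 0.145 ]
upH scene [0.6416 0.1798 0.145 ]
upH scene [0.624 0.201 0.145]
upH scene [0.6488 0.2063 0.145 ]
upH scene [0.6525 0.1898 0.145 ]
upF scene [ 0.6705 -0.0122  0.145 ]
upF scene [0.6652 0.0009 0.145 ]
upF scene [0.6897 0.0085 0.145 ]
upF scene [ 0.6908 -0.011   0.145 ]
door [0.6287 0.1773 0.128 ]
door [0.6374 0.1693 0.128 ]
door [0.5382 0.0369 0.128 ]
door [0.5311 0.0494 0.128 ]
door s [0.5404 0.0416 0.128 ]
door s [0.5325 0.0491 0.128 ]
door s [0.6338 0.1678 0.128 ]
door s [0.6276 0.1836 0.128 ]
wedge
tail [ 0.4279 -0.1943  0.04  ]
tail [ 0.4225 -0.2226  0.04  ]
tail [ 0.3814 -0.206   0.04  ]
tail [ 0.3897 -0.1782  0.04  ]
thin [ 0.5351 -0.2515  0.005 ]
thin [ 0.5267 -0.2773  0.005 ]
tail s [ 0.3848 -0.2039  0.04  ]
tail s [ 0.3915 -0.1811  0.04  ]
tail s [ 0.4324 -0.1978  0.04  ]
tail s [ 0.4204 -0.2185  0.04  ]
thin s [ 0.5296 -0.2732  0.005 ]
thin s [ 0.5403 -0.248   0.005 ]
thin bottom s [ 0.5296 -0.2711  0.    ]
thin bottom s [ 0.5382 -0.2485  0.    ]
block [ 0.6865 -0.2029  0.03  ]
block [ 0.6957 -0.2302  0.03  ]
block [ 0.5799 -0.2531  0.03  ]
block [ 0.5743 -0.2248  0.03  ]
```

```bash
cat >> h.py <<'E'
O=np.array([0.657,0.0947]); yaw=np.radians(11.3)
ex=np.array([np.cos(yaw),np.sin(yaw)]); ey=np.array([-ex[1],ex[0]])
H=O+.088*ey
from scipy.spatial.transform import Rotation as Ro
def Rdown(jx):  # tool with z down, tool x along jx (2d)
    x=np.array([jx[0],jx[1],0.])/np.hypot(*jx); z=np.array([0,0,-1.]); return np.column_stack([x,np.cross(z,x),z])
def go(p,Rt=None,s=None):
    s=s or bot.get_state(); R=s["eef_rot"]; d=R.T@(np.asarray(p)-s["position"])/.5
    r=np.zeros(3) if Rt is None else Ro.from_matrix(R.T@Rt).as_rotvec()/np.pi
    print("row",np.round(np.r_[d,r],4))
def J(x,y,z): return np.r_[O+x*ex+y*ey,z]
def inj(p): v=np.asarray(p)[:2]-O; return np.round(np.r_[v@ex,v@ey,p[2]]*1e3,1)
def doorpt(th,r=.155,off=.021,z=.1):  # off = distance from mid plane to finger axis, front side
    d=-np.cos(th)*ey-np.sin(th)*ex; n=np.sin(th)*ey-np.cos(th)*ex
    return np.r_[H+r*d+off*n,z]
def st():
    s=bot.get_state(); print("t",round(s["t"],2),"pos",np.round(s["position"],4),"jig",inj(s["position"]),"F",np.round(s["force"],1),"Fj",np.round([s["force"][:2]@ex,s["force"][:2]@ey],1),"op",round(s["opening"],4))
E
python3 - <<'E'
from h import *
st(); print(doorpt(.85,off=.055))
go(doorpt(.85,off=.055,z=.223),Rdown(-ey))
E
```

```text
t 0.35 pos [ 0.2694 -0.5638  0.2225] jig [-509.1 -569.8  222.5] F [1.2 0.3 0.2] Fj [1.2 0. ] op 0.0874
[0.50191847 0.09126889 0.1       ]
row [-9.815e-01 -9.844e-01 -6.000e-04  0.000e+00  1.000e-04  7.910e-02]
```

```bash
python3 -m creep '[[[0,-0.98,-0.98,0,0,0,0.079],[0,-0.98,-0.98,0,0,0,0.079],[0,-0.98,-0.98,0,0,0,0.079],[0,-0.98,-0.98,0,0,0,0.079],[0,-0.98,-0.98,0,0,0,0.079]]]' 20; python3 - <<'E'
from h import *
st();go(doorpt(.85,off=.055,z=.223),Rdown(-ey))
E
```

```text
t: 0.98
position: [0.3741, -0.2675, 0.2229]
eef_rot: [[0.196, -0.981, 0.001], [-0.981, -0.196, -0.0], [0.001, -0.001, -1.0]]
force: [0.6, -0.1, 0.6]
opening: 0.0411
t 0.97 pos [ 0.3741 -0.2675  0.2229] jig [-348.4 -299.7  222.9] F [ 0.6 -0.1  0.6] Fj [ 0.6 -0.3] op 0.0411
row [-6.536e-01 -3.912e-01 -2.000e-04 -2.000e-04 -2.000e-04 -1.000e-04]
```

```bash
python3 -m creep '[[[0,-0.65,-0.39,0,0,0,0],[0,-0.65,-0.39,0,0,0,0],[0,-0.65,-0.39,0,0,0,0],[0,-0.65,-0.39,0,0,0,0],[0,-0.65,-0.39,0,0,0,0]]]'; python3 - <<'E'
from h import *
st();go(doorpt(.85,off=.055,z=.223),Rdown(-ey))
go(doorpt(.85,off=.055,z=.1),Rdown(-ey))
E
```

```text
t: 1.6
position: [0.4792, 0.0272, 0.2231]
eef_rot: [[0.196, -0.981, 0.001], [-0.981, -0.196, -0.0], [0.0, -0.001, -1.0]]
force: [1.5, -0.9, 0.3]
opening: 0.0007
t 1.6 pos [0.4792 0.0272 0.2231] jig [-187.6  -31.4  223.1] F [ 1.5 -0.9  0.3] Fj [ 1.3 -1.2] op 0.0007
row [-1.168e-01 -6.970e-02  1.000e-04 -3.000e-04 -1.000e-04  2.000e-04]
row [-1.169e-01 -6.940e-02  2.461e-01 -3.000e-04 -1.000e-04  2.000e-04]
```

```bash
python3 -m creep '[[[0,-0.117,-0.07,0,0,0,0],[0,-0.117,-0.07,0.12,0,0,0],[0,-0.117,-0.07,0.246,0,0,0],[0,-0.117,-0.07,0.246,0,0,0]]]'; python3 - <<'E'
from h import *
st()
for th in (.85,.75,.65,.55,.45): go(doorpt(th))
f=bot.grab_frame("top"); cv2.imwrite("pics/t1.png",cv2.resize(f["color"][100:340,150:400,::-1],None,fx=2.5,fy=2.5))
E
```

```text
t: 2.1
position: [0.4977, 0.089, 0.0958]
eef_rot: [[0.197, -0.98, -0.01], [-0.98, -0.197, -0.002], [-0.0, 0.01, -1.0]]
force: [-0.9, 0.8, -0.2]
opening: 0.0006
t 2.1 pos [0.4977 0.089  0.0958] jig [-157.3   25.6   95.8] F [-0.9  0.8 -0.2] Fj [-0.7  1. ] op 0.0006
row [ 0.0484 -0.0539 -0.009   0.      0.      0.    ]
row [ 0.0735 -0.0725 -0.0092  0.      0.      0.    ]
row [ 0.0967 -0.0935 -0.0094  0.      0.      0.    ]
row [ 0.1177 -0.1166 -0.0096  0.      0.      0.    ]
row [ 0.1363 -0.1418 -0.0099  0.      0.      0.    ]
```

View pics/t1.png

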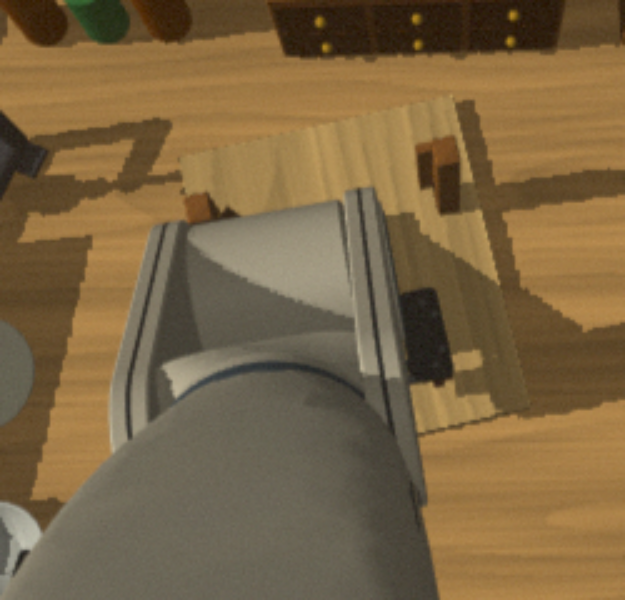

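```bash
python3 -m creep '[[[0,0.024,-0.027,-0.005,0,0,0],[0,0.048,-0.054,-0.009,0,0,0],[0,0.06,-0.063,-0.009,0,0,0],[0,0.073,-0.072,-0.009,0,0,0],[0,0.085,-0.083,-0.009,0,0,0]]]'; python3 - <<'E'
from h import *
st()
for th in (.65,.6,.55,.5,.45,.4): go(doorpt(th))
E
```

```text
t: 2.78
position: [0.5507, 0.0553, 0.1043]
eef_rot: [[0.196, -0.981, -0.0], [-0.981, -0.196, 0.0], [-0.0, 0.0, -1.0]]
force: [-0.7, 1.2, -0.2]
opening: 0.0004
t 2.77 pos [0.5507 0.0553 0.1043] jig [-112.   -17.8  104.3] F [-0.7  1.2 -0.2] Fj [-0.4  1.3] op 0.0004
row [ 0.0098 -0.0029  0.0087  0.      0.      0.    ]
row [ 0.0206 -0.0143  0.0087  0.      0.      0.    ]
row [ 0.0308 -0.0261  0.0087  0.      0.      0.    ]
row [ 0.0404 -0.0385  0.0087  0.      0.      0.    ]
row [ 0.0493 -0.0513  0.0087  0.      0.      0.    ]
row [ 0.0576 -0.0646  0.0087  0.      0.      0.    ]
```

```bash
python3 -m creep '[[[0,0.01,-0.005,0.004,0,0,0],[0,0.021,-0.015,0.008,0,0,0],[0,0.031,-0.026,0.008,0,0,0],[0,0.04,-0.038,0.008,0,0,0],[0,0.049,-0.051,0.008,0,0,0]]]'; python3 - <<'E'
from h import *
st()
for th in (.4,.35,.3,.25,.2,.15): go(doorpt(th))
E
```

```text
t: 3.4
position: [0.5808, 0.0366, 0.1002]
eef_rot: [[0.196, -0.981, 0.0], [-0.981, -0.196, 0.0], [0.0, -0.0, -1.0]]
force: [-0.5, 0.2, 0.0]
opening: 0.0004
t 3.4 pos [0.5808 0.0366 0.1002] jig [-86.1 -42.1 100.2] F [-0.5  0.2  0. ] Fj [-0.4  0.3] op 0.0004
row [ 0.0091 -0.0127  0.0003  0.      0.      0.    ]
row [ 0.0167 -0.0264  0.0003  0.      0.      0.    ]
row [ 0.0236 -0.0404  0.0003  0.      0.      0.    ]
row [ 0.0299 -0.0547  0.0003  0.      0.      0.    ]
row [ 0.0354 -0.0694  0.0003  0.      0.      0.    ]
row [ 0.0402 -0.0843  0.0003  0.      0.      0.    ]
```

```bash
python3 -m creep '[[[0,0.009,-0.013,0,0,0,0],[0,0.017,-0.026,0,0,0,0],[0,0.024,-0.04,0,0,0,0],[0,0.03,-0.055,0,0,0,0],[0,0.035,-0.069,0,0,0,0]]]'; python3 - <<'E'
from h import *
st()
for th in (.15,.12,.09,.06,.03,0): go(doorpt(th))
f=bot.grab_frame("scene"); cv2.imwrite("pics/s2.png",cv2.resize(f["color"][120:340,240:460,::-1],None,fx=2.7,fy=2.7))
E
```

```text
t: 4.03
position: [0.6181, 0.0263, 0.1002]
eef_rot: [[0.196, -0.981, 0.0], [-0.981, -0.196, 0.0], [-0.0, -0.0, -1.0]]
force: [-0.2, -0.6, -0.4]
opening: 0.0001
t 4.03 pos [0.6181 0.0263 0.1002] jig [-51.5 -59.4 100.2] F [-0.2 -0.6 -0.4] Fj [-0.3 -0.6] op 0.0001
row [ 0.0054 -0.0152  0.0004  0.      0.      0.    ]
row [ 0.0079 -0.0242  0.0004  0.      0.      0.    ]
row [ 0.0101 -0.0333  0.0004  0.      0.      0.    ]
row [ 0.012  -0.0425  0.0004  0.      0.      0.    ]
row [ 0.0137 -0.0517  0.0004  0.      0.      0.    ]
row [ 0.0151 -0.061   0.0004  0.      0.      0.    ]
```

View pics/s2.png

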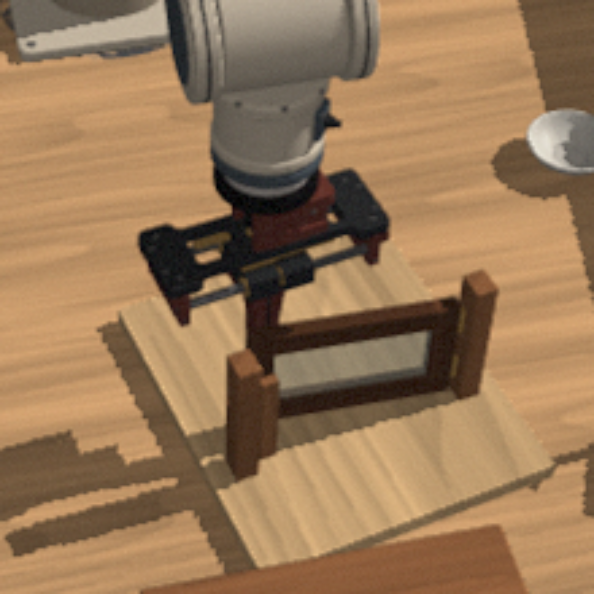

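The door is swinging with the fingers against its free stile. I'll carry on more slowly.

```bash
python3 -m creep '[[[0,0.004,-0.009,0,0,0,0],[0,0.007,-0.017,0,0,0,0],[0,0.009,-0.025,0,0,0,0],[0,0.01,-0.032,0,0,0,0],[0,0.011,-0.038,0,0,0,0]]]'; python3 - <<'E'
from h import *
st()
for th in (.06,.03,0): go(doorpt(th))
E
```

```text
t: 4.7
position: [0.6375, 0.0248, 0.1001]
eef_rot: [[0.196, -0.981, -0.0], [-0.981, -0.196, 0.0], [-0.0, 0.0, -1.0]]
force: [0.1, 1.6, -0.4]
opening: 0.0005
t 4.7 pos [0.6375 0.0248 0.1001] jig [-32.8 -64.8 100.1] F [ 0.1  1.6 -0.4] Fj [0.4 1.5] op 0.0005
row [ 0.0014 -0.0052  0.0003  0.      0.      0.    ]
row [ 0.0031 -0.0144  0.0003  0.      0.      0.    ]
row [ 0.0045 -0.0237  0.0003  0.      0.      0.    ]
```

```bash
python3 -m creep '[[[0,0.001,-0.004,0,0,0,0],[0,0.002,-0.008,0,0,0,0],[0,0.003,-0.012,0,0,0,0],[0,0.004,-0.016,0,0,0,0],[0,0.004,-0.02,0,0,0,0]]]'; python3 -c "
from h import *
st()"
```

```text
t: 5.32
position: [0.6476, 0.0247, 0.1002]
eef_rot: [[0.196, -0.981, -0.0], [-0.981, -0.196, -0.0], [0.0, 0.0, -1.0]]
force: [-0.6, -0.2, 0.1]
opening: 0.0006
t 5.33 pos [0.6476 0.0247 0.1002] jig [-22.9 -66.8 100.2] F [-0.6 -0.2  0.1] Fj [-0.6 -0. ] op 0.0006
```

```bash
python3 -m creep '[[[0,0,-0.003,0,0,0,0],[0,0,-0.006,0,0,0,0]]]'; python3 -c "
from h import *
st()
f=bot.grab_frame('scene'); cv2.imwrite('pics/s3.png',cv2.resize(f['color'][160:340,270:460,::-1],None,fx=3.2,fy=3.2,interpolation=2))"
```

```text
t: 5.58
position: [0.6505, 0.0253, 0.1002]
eef_rot: [[0.196, -0.981, 0.0], [-0.981, -0.196, -0.0], [0.0, -0.0, -1.0]]
force: [-0.6, -0.1, 0.4]
opening: 0.0004
t 5.58 pos [0.6505 0.0253 0.1002] jig [-19.9 -66.8 100.2] F [-0.6 -0.1  0.4] Fj [-0.6  0. ] op 0.0004
```

View pics/s3.png

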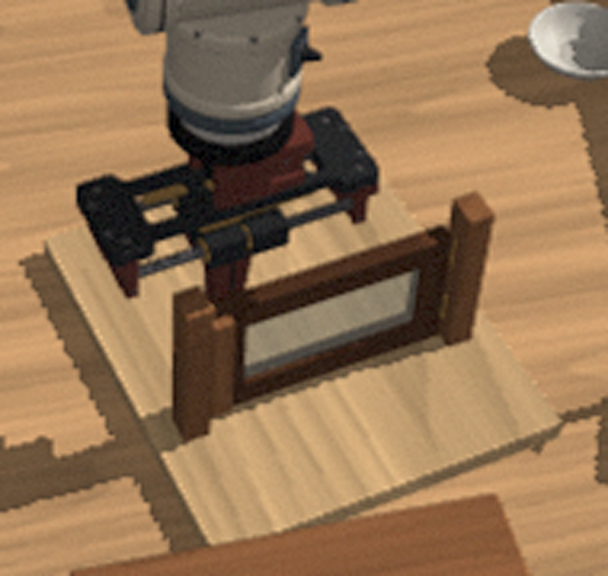

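Nearly shut. I'll creep in until the stop can be felt.

```bash
python3 -m creep '[[[0,0,-0.002,0,0,0,0],[0,0,-0.004,0,0,0,0]]]'|grep -E "posi|force"; python3 -m creep '[[[0,0,-0.002,0,0,0,0],[0,0,-0.004,0,0,0,0]]]'|grep -E "posi|force"; python3 -c "
from h import *
st()"
```

```text
position: [0.6524, 0.0257, 0.1002]
force: [-1.3, -1.0, 0.1]
position: [0.6525, 0.0257, 0.1001]
force: [-9.0, -3.6, 7.6]
t 6.12 pos [0.6525 0.0257 0.1001] jig [-18.  -66.7 100.1] F [-9.  -3.6  7.6] Fj [-9.6 -1.8] op 0.0005
```

```bash
python3 -m creep '[[[0,0,0.006,0,0,0,0],[0,0,0.02,0,0,0,0],[0,0,0.1,0,0,0,0],[0,0,0.16,-0.1,0,0,0],[0.7,0,0.16,-0.15,0,0,0]]]'; python3 - <<'E'
from h import *
st()
wx=np.array([.8975,-.441]); wy=np.array([.441,.8975])
go([.4064,-.2003,.175],Rdown(-wy))
f=bot.grab_frame("scene"); cv2.imwrite('pics/s4.png',cv2.resize(f['color'][160:340,270:460,::-1],None,fx=3.2,fy=3.2,interpolation=2))
E
```

```text
t: 6.75
position: [0.5743, 0.0101, 0.1768]
eef_rot: [[0.196, -0.981, 0.0], [-0.981, -0.196, 0.0], [0.0, -0.0, -1.0]]
force: [-0.1, 0.2, -0.4]
opening: 0.0072
t 6.75 pos [0.5743 0.0101 0.1768] jig [-97.7 -66.8 176.8] F [-0.1  0.2 -0.4] Fj [-0.1  0.2] op 0.0072
row [ 3.468e-01  4.118e-01  3.400e-03 -1.000e-04  0.000e+00  2.082e-01]
```

View pics/s4.png

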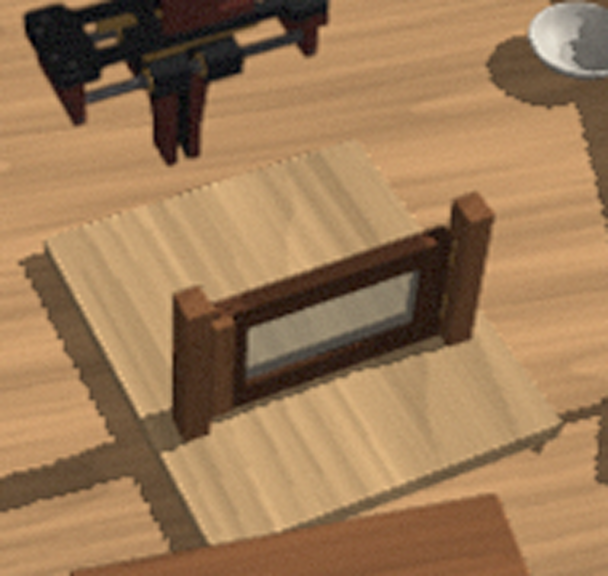

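The door is shut and stays shut. Next is the wedge.

```bash
python3 -m creep '[[[0.7,0.347,0.412,0.003,0,0,0.208],[0.7,0.347,0.412,0.003,0,0,0.208],[0.7,0.347,0.412,0.003,0,0,0.208],[0.7,0.347,0.412,0.003,0,0,0.208],[0.7,0.347,0.412,0.003,0,0,0.208]]]'; python3 - <<'E'
from h import *
st()
wx=np.array([.8975,-.441]); wy=np.array([.441,.8975])
go([.4064,-.2003,.1],Rdown(-wy))
go([.4064,-.2003,.006],Rdown(-wy))
f=bot.grab_frame("wrist"); cv2.imwrite('pics/w4.png',f['color'][:,:,::-1])
E
```

```text
t: 7.42
position: [0.4058, -0.2019, 0.1733]
eef_rot: [[-0.444, -0.896, -0.0], [-0.896, 0.444, -0.0], [0.0, 0.0, -1.0]]
force: [0.1, -0.2, -0.5]
opening: 0.06
t 7.42 pos [ 0.4058 -0.2019  0.1733] jig [-304.4 -241.7  173.3] F [ 0.1 -0.2 -0.5] Fj [ 0.1 -0.2] op 0.06
row [-3.500e-03  4.000e-04  1.466e-01  1.000e-04 -1.000e-04 -1.000e-03]
row [-3.500e-03  4.000e-04  3.346e-01  1.000e-04 -1.000e-04 -1.000e-03]
```

View pics/w4.png

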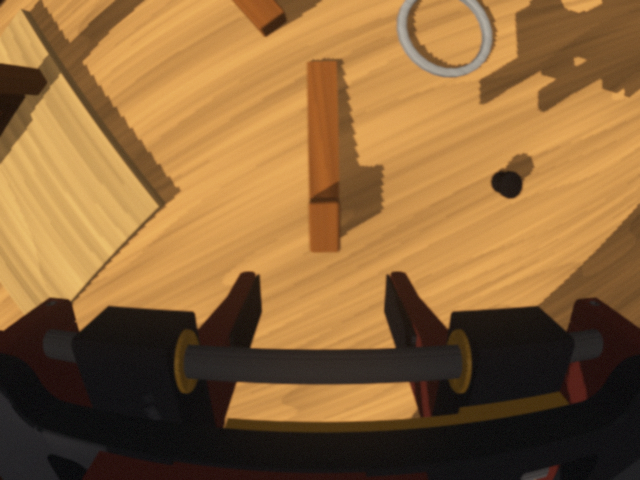

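The wedge stands square to the jaws and centred at column 323, so I can descend.

```bash
python3 -m creep '[[[0.7,-0.0035,0,0.12,0,0,0],[0.7,-0.0035,0,0.23,0,0,0],[0.7,-0.0035,0,0.3,0,0,0],[0.7,-0.0035,0,0.334,0,0,0],[0.7,-0.0035,0,0.334,0,0,0]]]'|grep -E "posi|force"; python3 -c "
from h import *
st()
f=bot.grab_frame('scene'); cv2.imwrite('pics/s5.png',cv2.resize(f['color'][150:310,130:290,::-1],None,fx=3.5,fy=3.5,interpolation=2))
f=bot.grab_frame('wrist'); cv2.imwrite('pics/w5.png',f['color'][:,:,::-1])"
```

```text
position: [0.4082, -0.1978, 0.0053]
force: [-0.1, 0.4, 0.2]
t 8.1 pos [ 0.4082 -0.1978  0.0053] jig [-301.3 -238.     5.3] F [-0.1  0.4  0.2] Fj [0.  0.4] op 0.0616
```

View pics/s5.png

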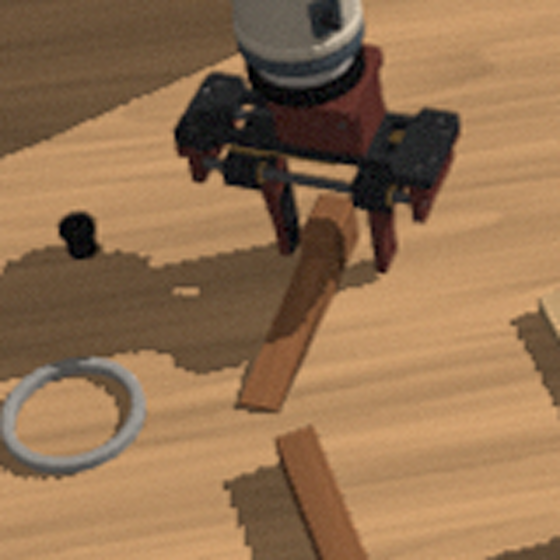

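View pics/w5.png

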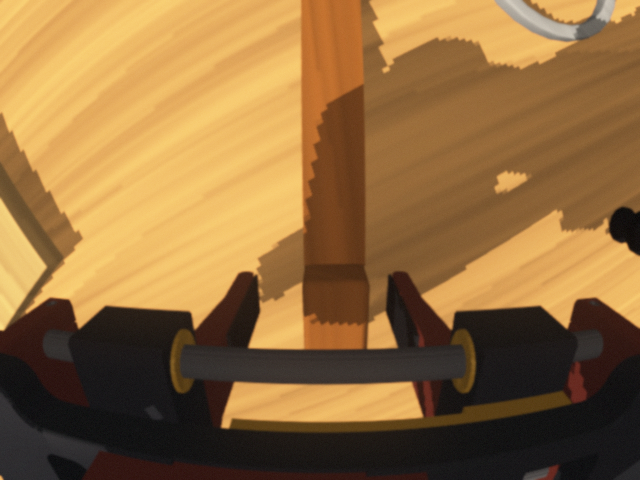

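```bash
python3 -m creep '[[[0.7,0.006,0,0,0,0,0],[0.2,0.006,0,0,0,0,0],[0.2,0.006,0,0,0,0,0],[0.2,0.006,0,0,0,0,0],[0.2,0.006,0,0,0,0,0]]]' 30 |grep -E "posi|force|open"; python3 -c "
from h import *
st()"
```

```text
position: [0.4074, -0.2013, 0.0068]
force: [-0.1, -0.2, 1.7]
opening: 0.0259
t 8.82 pos [ 0.4074 -0.2013  0.0068] jig [-302.7 -241.4    6.8] F [-0.1 -0.2  1.7] Fj [-0.1 -0.2] op 0.0259
```

```bash
python3 -m creep '[[[0.1,0,0,-0.04,0,0,0],[0.1,0,0,-0.12,0,0,0],[0.1,0,0,-0.18,0,0,0],[0.1,0,0,-0.18,0,0,0]]]' |grep -E "posi|force|open"; python3 - <<'E'
from h import *
st()
go(J(-.181,-.040,.095),Rdown(-ey))
E
```

```text
position: [0.4087, -0.2019, 0.0983]
force: [-0.2, -0.1, -1.3]
opening: 0.0259
t 9.32 pos [ 0.4087 -0.2019  0.0983] jig [-301.6 -242.2   98.3] F [-0.2 -0.1 -1.3] Fj [-0.2 -0.1] op 0.0259
row [-0.4678  0.0542  0.0064 -0.0013 -0.0005 -0.2079]
```

```bash
python3 -m creep '[[[0.1,-0.1,0.012,0,0,0,-0.05],[0.1,-0.2,0.023,0,0,0,-0.1],[0.1,-0.3,0.035,0,0,0,-0.15],[0.1,-0.4,0.046,0.006,0,0,-0.18],[0.1,-0.468,0.054,0.006,0,0,-0.208]]]' |grep -E "posi|force|open"; python3 -m creep '[[[0.1,0,0,0,0,0,0],[0.1,0,0,0,0,0,0]]]' >/dev/null;  python3 - <<'E'
from h import *
st()
s=bot.get_state(); print(s["eef_rot"].round(4))
go(J(-.181,-.040,.095),Rdown(-ey))
f=bot.grab_frame("top"); cv2.imwrite('pics/t6.png',cv2.resize(f['color'][100:340,150:400,::-1],None,fx=2.5,fy=2.5))
f=bot.grab_frame('scene'); cv2.imwrite('pics/s6.png',cv2.resize(f['color'][150:340,240:450,::-1],None,fx=3,fy=3,interpolation=2))
f=bot.grab_frame('wrist'); cv2.imwrite('pics/w6.png',f['color'][:,:,::-1])
E
```

```text
position: [0.4858, 0.0227, 0.0921]
force: [-0.0, -0.7, -1.0]
opening: 0.0261
t 10.2 pos [0.4851 0.0204 0.0926] jig [-183.1  -39.2   92.6] F [-0.1 -1.2 -1.1] Fj [-0.4 -1.2] op 0.0261
[[ 1.958e-01 -9.806e-01 -2.300e-03]
 [-9.806e-01 -1.958e-01 -2.000e-04]
 [-3.000e-04  2.300e-03 -1.000e+00]]
row [ 0.0016 -0.0043 -0.0048  0.0007  0.0001 -0.0001]
```

View pics/w6.png

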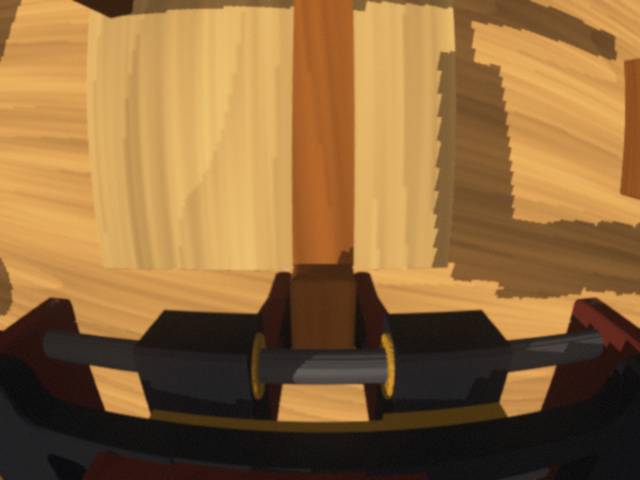

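View pics/s6.png

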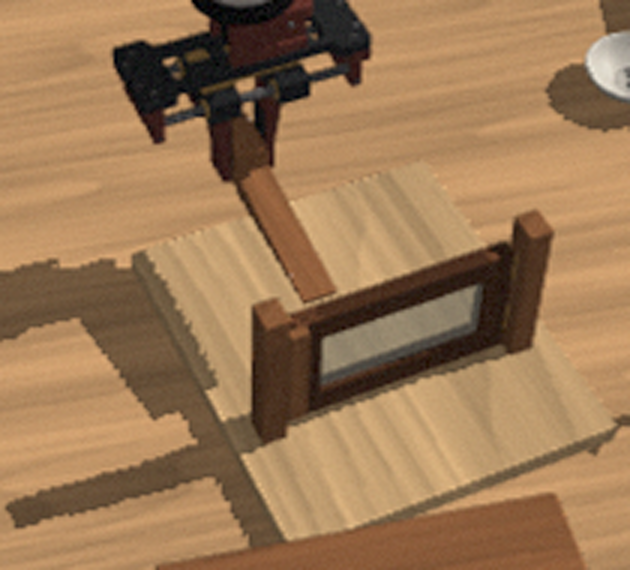

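```bash
python3 -m creep '[[[0.1,0.001,-0.01,0.03,0,0,0],[0.1,0.001,-0.015,0.07,0,0,0],[0.1,0.001,-0.015,0.1,0,0,0],[0.1,0.001,-0.015,0.12,0,0,0],[0.1,0.001,-0.015,0.12,0,0,0]]]' |grep -E "posi|force|open"; python3 - <<'E'
from h import *
st()
E
```

```text
position: [0.493, 0.0216, 0.0328]
force: [-0.7, 0.2, -0.9]
opening: 0.0259
t 10.97 pos [0.493  0.0216 0.0328] jig [-175.1  -39.6   32.8] F [-0.7  0.2 -0.9] Fj [-0.6  0.4] op 0.0259
```

```bash
for i in 1; do python3 -m creep '[[[0.1,0,0,0.002,0,0,0],[0.1,0,0,0.004,0,0,0],[0.1,0,0,0.006,0,0,0],[0.1,0,0,0.008,0,0,0]]]' |grep -E "posi|force|open"; done;  python3 - <<'E'
from h import *
st()
E
```

```text
position: [0.4938, 0.0217, 0.0299]
force: [1.0, 0.4, -0.7]
opening: 0.0261
t 11.47 pos [0.4938 0.0217 0.0299] jig [-174.3  -39.6   29.9] F [ 1.   0.4 -0.7] Fj [1.1 0.2] op 0.0261
```

```bash
for i in 1 2 3; do python3 -m creep '[[[0.1,0,0,0.002,0,0,0],[0.1,0,0,0.004,0,0,0]]]' |grep -E "posi|force|open"; python3 -c "
from h import *
st()"; done
```

```text
position: [0.4937, 0.0217, 0.0276]
force: [0.1, -0.2, -1.4]
opening: 0.0261
t 11.72 pos [0.4937 0.0217 0.0276] jig [-174.4  -39.6   27.6] F [ 0.1 -0.2 -1.4] Fj [ 0.1 -0.2] op 0.0261
position: [0.4937, 0.0217, 0.0256]
force: [0.7, 0.0, -0.8]
opening: 0.0258
t 11.97 pos [0.4937 0.0217 0.0256] jig [-174.5  -39.6   25.6] F [ 0.7  0.  -0.8] Fj [ 0.7 -0.1] op 0.0258
position: [0.4936, 0.0217, 0.0236]
force: [-0.2, -0.3, -0.3]
opening: 0.026
t 12.22 pos [0.4936 0.0217 0.0236] jig [-174.5  -39.6   23.6] F [-0.2 -0.3 -0.3] Fj [-0.3 -0.2] op 0.026
```

```bash
for i in 1 2 3; do python3 -m creep '[[[0.1,0,0,0.001,0,0,0],[0.1,0,0,0.002,0,0,0]]]' |grep -E "posi|force|open";  done
```

```text
position: [0.4936, 0.0217, 0.0232]
force: [-3.5, 0.1, 13.6]
opening: 0.0262
position: [0.4937, 0.0217, 0.0232]
force: [-7.6, 0.2, 28.6]
opening: 0.0257
position: [0.4936, 0.0217, 0.0231]
force: [-10.5, -0.1, 37.8]
opening: 0.0256
```

```bash
python3 -m creep '[[[0.1,0,0,-0.0045,0,0,0],[0.1,0,0,-0.0045,0,0,0]]]' |grep -E "posi|force|open"
```

```text
position: [0.4939, 0.0217, 0.0232]
force: [-1.9, 0.5, 9.0]
opening: 0.0256
```

```bash
python3 -m creep '[[[0.1,0,0,-0.0018,0,0,0],[0.1,0,-0.02,-0.0018,0,0,0],[0.1,0,-0.045,-0.0018,0,0,0],[0.1,0,-0.07,-0.0018,0,0,0],[0.1,0,-0.085,-0.0018,0,0,0]]]' |grep -E "posi|force|open";  python3 - <<'E'
from h import *
st()
f=bot.grab_frame('scene'); cv2.imwrite('pics/s7.png',cv2.resize(f['color'][150:340,240:450,::-1],None,fx=3,fy=3,interpolation=2))
E
```

```text
position: [0.5367, 0.0303, 0.0238]
force: [-0.7, -0.4, -1.6]
opening: 0.026
t 13.85 pos [0.5367 0.0303 0.0238] jig [-130.6  -39.6   23.8] F [-0.7 -0.4 -1.6] Fj [-0.7 -0.3] op 0.026
```

View pics/s7.png

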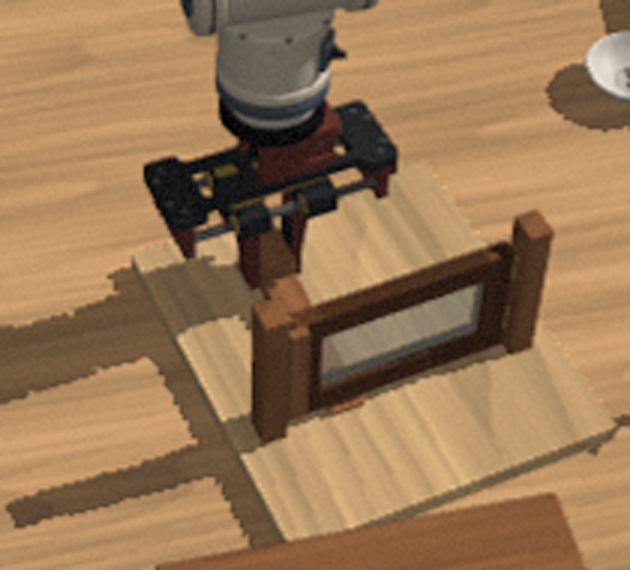

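```bash
python3 -m creep '[[[0.1,0,-0.008,0,0,0,0],[0.1,0,-0.016,0,0,0,0],[0.1,0,-0.024,0,0,0,0],[0.1,0,-0.03,0,0,0,0],[0.1,0,-0.034,0,0,0,0]]]' |grep -E "posi|force|open";  python3 -c "
from h import *
st()"
```

```text
position: [0.5522, 0.0334, 0.0239]
force: [-0.6, 0.8, -1.8]
opening: 0.0259
t 14.53 pos [0.5522 0.0334 0.0239] jig [-114.8  -39.6   23.9] F [-0.6  0.8 -1.8] Fj [-0.5  0.9] op 0.0259
```

```bash
python3 -m creep '[[[0.55,0,0,0,0,0,0],[0.55,0,0,0,0,0,0],[0.55,0,0,0,0,0,0]]]' |grep -E "posi|force|open"; python3 -m creep '[[[0.55,0,0.03,-0.004,0,0,0],[0.55,0,0.07,-0.004,0,0,0],[0.55,0,0.1,-0.004,0,0,0],[0,0,0.1,-0.004,0,0,0],[0,0,0.1,-0.004,0,0,0]]]' |grep -E "posi|force|open"; python3 -m creep '[[[0,0,0,0,0,0,0],[0,0,0,0,0,0,0]]]' |grep -E "posi|force|open"; python3 - <<'E'
from h import *
st()
f=bot.grab_frame('scene'); cv2.imwrite('pics/s8.png',cv2.resize(f['color'][150:340,240:450,::-1],None,fx=3,fy=3,interpolation=2))
f=bot.grab_frame('wrist'); cv2.imwrite('pics/w8.png',f['color'][:,:,::-1])
E
```

```text
position: [0.5519, 0.0333, 0.0239]
force: [-0.4, -0.5, 0.0]
opening: 0.048
position: [0.5037, 0.0235, 0.0261]
force: [-0.1, -0.4, -0.7]
opening: 0.0317
position: [0.5034, 0.0236, 0.0258]
force: [0.3, 0.3, 1.3]
opening: 0.0117
t 15.78 pos [0.5034 0.0236 0.0258] jig [-164.5  -39.6   25.8] F [0.3 0.3 1.3] Fj [0.3 0.3] op 0.0117
```

View pics/w8.png

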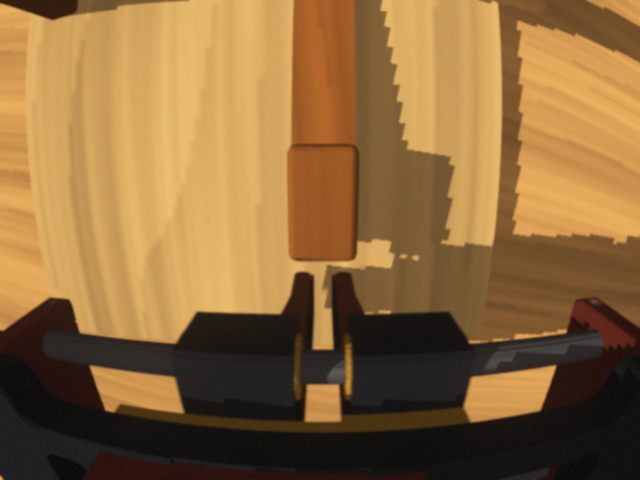

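View pics/s8.png

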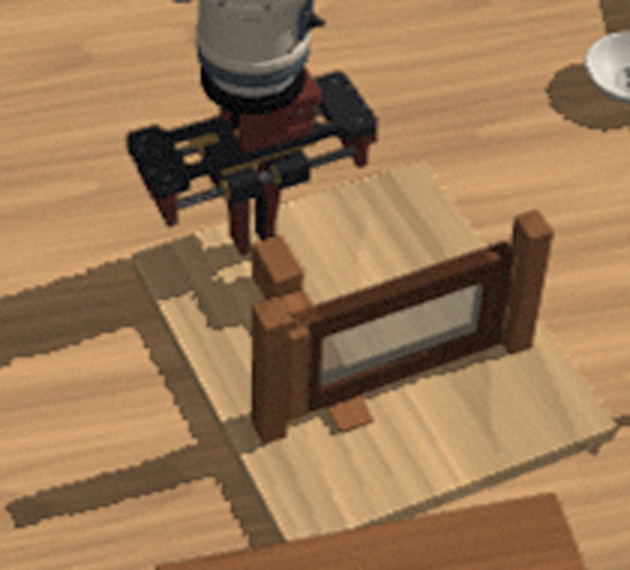

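```bash
python3 -m creep '[[[0,0,-0.012,0,0,0,0],[0,0,-0.02,0,0,0,0],[0,0,-0.026,0,0,0,0],[0,0,-0.031,0,0,0,0]]]' |grep -E "open"; python3 -c "
from h import *
st()"; for i in 1 2 3; do python3 -m creep '[[[0,0,-0.002,0,0,0,0],[0,0,-0.004,0,0,0,0]]]' |grep -E "X"; python3 -c "
from h import *
st()"; done
```

```text
opening: 0.0002
t 16.38 pos [0.5183 0.0266 0.0258] jig [-149.3  -39.6   25.8] F [-0.2 -0.1  0.5] Fj [-0.2 -0. ] op 0.0002
t 16.62 pos [0.5199 0.027  0.0258] jig [-147.7  -39.5   25.8] F [-0.3 -0.3 -0.2] Fj [-0.3 -0.3] op 0.0003
t 16.88 pos [0.5221 0.0274 0.0258] jig [-145.5  -39.6   25.8] F [ 0.  -0.2 -0.6] Fj [-0.  -0.2] op 0.0007
t 17.12 pos [0.5241 0.0278 0.0258] jig [-143.4  -39.6   25.8] F [-0.3 -0.2 -0. ] Fj [-0.3 -0.2] op 0.0007
```

```bash
for i in 1 2 3 ; do python3 -m creep '[[[0,0,-0.002,0,0,0,0],[0,0,-0.004,0,0,0,0]]]' |grep -E "X"; python3 -c "
from h import *
st()"; done; for i in 1 2 3 ; do python3 -m creep '[[[0,0,-0.001,0,0,0,0],[0,0,-0.002,0,0,0,0]]]' |grep -E "X"; python3 -c "
from h import *
st()"; done
```

```text
t 17.38 pos [0.5261 0.0282 0.0258] jig [-141.4  -39.6   25.8] F [-0.1  0.3 -0.7] Fj [-0.   0.3] op 0.0006
t 17.62 pos [0.5281 0.0286 0.0258] jig [-139.4  -39.6   25.8] F [-0.8  1.2  0.1] Fj [-0.6  1.4] op 0.0007
t 17.88 pos [0.53   0.029  0.0258] jig [-137.4  -39.6   25.8] F [-0.2  0.4 -0.6] Fj [-0.2  0.4] op 0.0005
t 18.12 pos [0.5309 0.0291 0.0258] jig [-136.5  -39.6   25.8] F [-0.5 -0.   0.8] Fj [-0.5  0. ] op 0.0006
t 18.38 pos [0.5319 0.0293 0.0259] jig [-135.4  -39.6   25.9] F [-1.3  0.3 -0.1] Fj [-1.2  0.6] op 0.0005
t 18.62 pos [0.5329 0.0295 0.0258] jig [-134.5  -39.6   25.8] F [-1.1 -1.5  0.6] Fj [-1.3 -1.2] op 0.0002
```

```bash
python3 -m creep '[[[0,0,-0.001,0,0,0,0],[0,0,-0.002,0,0,0,0]]]' |grep -E "posi|force"; python3 -m creep '[[[0,0,-0.001,0,0,0,0],[0,0,-0.002,0,0,0,0]]]' |grep -E "posi|force"; python3 -c "
from h import *
st()"
```

```text
position: [0.5339, 0.0297, 0.0259]
force: [-0.6, 0.2, 0.1]
position: [0.5349, 0.0299, 0.0258]
force: [-1.2, 0.2, 0.5]
t 19.12 pos [0.5349 0.0299 0.0258] jig [-132.5  -39.6   25.8] F [-1.2  0.2  0.5] Fj [-1.1  0.4] op 0.0004
```

```bash
python3 -m creep '[[[0,0,-0.001,0,0,0,0],[0,0,-0.002,0,0,0,0]]]' |grep -E "posi|force"; python3 -c "
from h import *
st()"
```

```text
position: [0.5358, 0.0301, 0.0258]
force: [-0.5, 0.1, -0.6]
t 19.38 pos [0.5358 0.0301 0.0258] jig [-131.5  -39.6   25.8] F [-0.5  0.1 -0.6] Fj [-0.5  0.2] op -0.0
```

```bash
python3 -m creep '[[[0,0,-0.001,0,0,0,0],[0,0,-0.002,0,0,0,0]]]' |grep -E "posi|force"; python3 -c "
from h import *
st()"
```

```text
position: [0.5368, 0.0303, 0.0258]
force: [-0.8, -0.6, -0.3]
t 19.62 pos [0.5368 0.0303 0.0258] jig [-130.5  -39.6   25.8] F [-0.8 -0.6 -0.3] Fj [-0.9 -0.4] op 0.0002
```

```bash
python3 - <<'E'
from h import *
f=bot.grab_frame('scene'); cv2.imwrite('pics/s9.png',cv2.resize(f['color'][150:340,240:450,::-1],None,fx=3,fy=3,interpolation=2))
f=bot.grab_frame('wrist'); cv2.imwrite('pics/w9.png',f['color'][:,:,::-1])
E
```

```text
(no output)
```

View pics/w9.png

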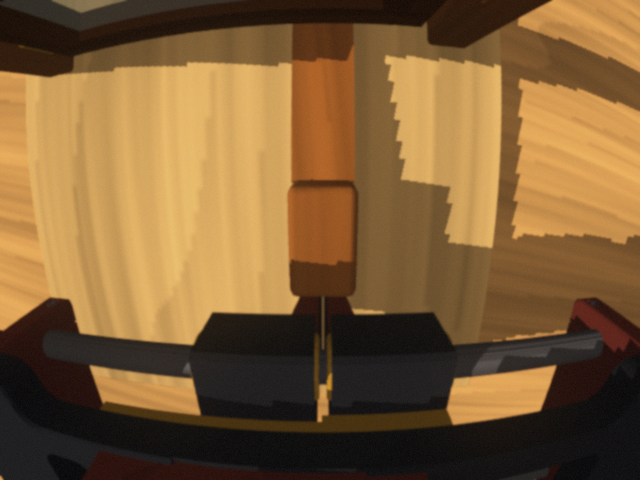

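View pics/s9.png

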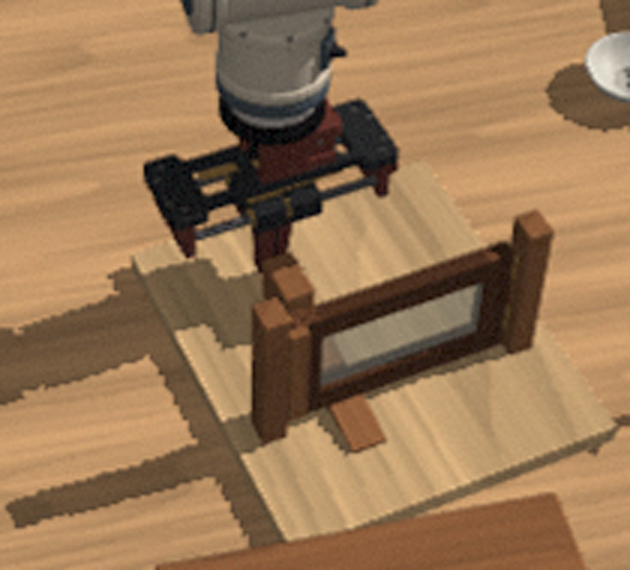

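The wedge is sliding straight, with its thin end showing behind the door at about (360,440). I'll keep going in 1 mm steps.

```bash
python3 -m creep '[[[0,0,-0.001,0,0,0,0],[0,0,-0.002,0,0,0,0]]]' |grep -E "posi|force"
```

```text
position: [0.5378, 0.0305, 0.0258]
force: [-0.8, -0.6, 1.0]
```

```bash
python3 -m creep '[[[0,0,-0.001,0,0,0,0],[0,0,-0.002,0,0,0,0]]]' |grep -E "posi|force"
```

```text
position: [0.5382, 0.0306, 0.0258]
force: [-2.9, -0.4, 2.5]
```

```bash
python3 -m creep '[[[0,0,-0.001,0,0,0,0],[0,0,-0.002,0,0,0,0]]]' |grep -E "posi|force"
```

```text
position: [0.5386, 0.0308, 0.0257]
force: [-6.3, -0.8, 5.8]
```

```bash
python3 -m creep '[[[0,0,-0.001,0,0,0,0],[0,0,-0.002,0,0,0,0]]]' |grep -E "posi|force"
```

```text
position: [0.5388, 0.0309, 0.0256]
force: [-10.0, -2.3, 6.4]
```

```bash
python3 -m creep '[[[0,0,0,-0.0004,0,0,0],[0,0,-0.0003,-0.0008,0,0,0]]]' |grep -E "posi|force"; python3 -c "
from h import *
st()"
```

```text
position: [0.5389, 0.031, 0.0256]
force: [-5.9, -1.6, 0.4]
t 20.98 pos [0.5389 0.031  0.0256] jig [-128.3  -39.4   25.6] F [-5.9 -1.6  0.4] Fj [-6.1 -0.4] op 0.0003
```

```bash
python3 -m creep '[[[0,0,-0.001,-0.0003,0,0,0],[0,0,-0.002,-0.0006,0,0,0]]]' |grep -E "posi|force"; python3 -c "
from h import *
st()"
```

```text
position: [0.5391, 0.0311, 0.0256]
force: [-7.3, -2.3, -0.6]
t 21.23 pos [0.5391 0.0311 0.0256] jig [-128.1  -39.3   25.6] F [-7.3 -2.3 -0.6] Fj [-7.6 -0.8] op 0.0006
```

```bash
python3 -m creep '[[[0,0,-0.001,-0.0003,0,0,0],[0,0,-0.002,-0.0006,0,0,0]]]' |grep -E "posi|force"; python3 -c "
from h import *
st()"
```

```text
position: [0.5393, 0.0312, 0.0257]
force: [-9.8, -1.2, -0.1]
t 21.48 pos [0.5393 0.0312 0.0257] jig [-127.9  -39.2   25.7] F [-9.8 -1.2 -0.1] Fj [-9.9  0.8] op 0.0005
```

Nicely balanced, with fz near 0. The push is 9.9 N, so on towards 14 N.

```bash
python3 -m creep '[[[0,0,-0.001,-0.0003,0,0,0],[0,0,-0.002,-0.0006,0,0,0]]]' |grep -E "posi|force"; python3 -c "
from h import *
st()"
```

```text
position: [0.5394, 0.0314, 0.0257]
force: [-10.8, -2.6, -1.2]
t 21.73 pos [0.5394 0.0314 0.0257] jig [-127.7  -39.1   25.7] F [-10.8  -2.6  -1.2] Fj [-11.1  -0.4] op 0.0004
```

```bash
python3 -m creep '[[[0,0,-0.0005,-0.0001,0,0,0],[0,0,-0.001,-0.0003,0,0,0]]]' |grep -E "posi|force"; python3 -c "
from h import *
st()"
```

```text
position: [0.5395, 0.0314, 0.0257]
force: [-11.5, -2.1, -0.7]
t 21.98 pos [0.5395 0.0314 0.0257] jig [-127.6  -39.    25.7] F [-11.5  -2.1  -0.7] Fj [-11.7   0.2] op 0.0008
```

```bash
python3 -m creep '[[[0,0,-0.0005,-0.0001,0,0,0],[0,0,-0.001,-0.0002,0,0,0]]]' |grep -E "posi|force"; python3 -c "
from h import *
st()"
```

```text
position: [0.5396, 0.0315, 0.0257]
force: [-12.1, -3.1, 0.2]
t 22.23 pos [0.5396 0.0315 0.0257] jig [-127.5  -39.    25.7] F [-12.1  -3.1   0.2] Fj [-12.5  -0.7] op 0.0002
```

```bash
python3 -m creep '[[[0,0,-0.0005,-0.0001,0,0,0],[0,0,-0.001,-0.0002,0,0,0]]]' |grep -E "posi|force"; python3 -c "
from h import *
st()"
```

```text
position: [0.5397, 0.0315, 0.0257]
force: [-13.4, -3.6, 0.7]
t 22.48 pos [0.5397 0.0315 0.0257] jig [-127.4  -39.    25.7] F [-13.4  -3.6   0.7] Fj [-13.8  -0.9] op 0.0005
```

```bash
python3 -m creep '[[[0,0,0,0,0,0,0],[0,0,0,0,0,0,0]]]' |grep -E "posi|force"; python3 -m creep '[[[0,0,0,0,0,0,0]]]' |grep -E "posi|force"
```

```text
position: [0.5396, 0.0315, 0.0257]
force: [-13.0, -3.3, 0.4]
position: [0.5397, 0.0315, 0.0257]
force: [-13.4, -3.0, -0.8]
```

```bash
python3 -m creep '[[[0,0,0.006,0,0,0,0],[0,0,0.02,0,0,0,0],[0,0,0.06,0,0,0,0],[0,0,0.12,0,0,0,0],[0,0,0.14,-0.06,0,0,0]]]' |grep -E "posi|force"; python3 -m creep '[[[0,0.1,0.02,-0.1,0,0,0],[0,0.2,0.05,-0.25,0,0,0],[0,0.3,0.1,-0.35,0,0,0],[0,0.3,0.1,-0.35,0,0,0],[0,0.3,0.1,-0.35,0,0,0]]]' |grep -E "posi|force"; python3 - <<'E'
from h import *
st()
f=bot.grab_frame('scene'); cv2.imwrite('pics/s10.png',cv2.resize(f['color'][150:340,240:450,::-1],None,fx=3,fy=3,interpolation=2)); cv2.imwrite('pics/s10f.png',f['color'][:,:,::-1])
f=bot.grab_frame("top"); cv2.imwrite('pics/t10.png',f['color'][:,:,::-1])
E
```

```text
position: [0.4742, 0.0181, 0.0566]
force: [0.7, -0.6, 0.7]
position: [0.4592, -0.141, 0.2358]
force: [-0.1, -0.1, -0.9]
t 24.1 pos [ 0.4592 -0.141   0.2358] jig [-240.2 -192.4  235.8] F [-0.1 -0.1 -0.9] Fj [-0.1 -0.1] op 0.0005
```

View pics/s10.png

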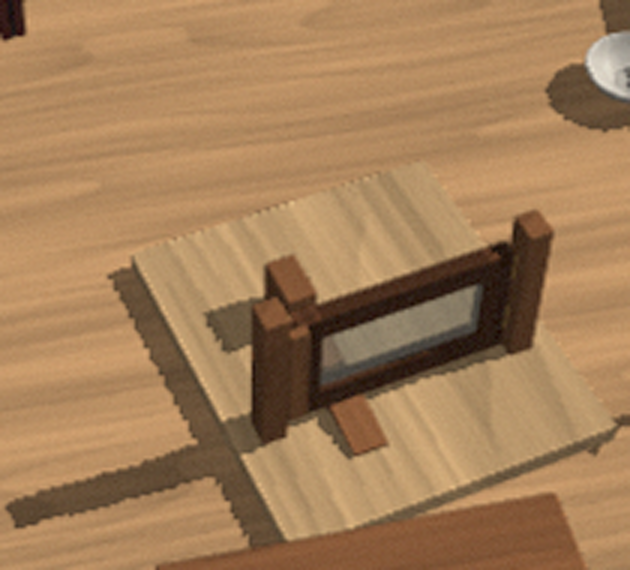

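View pics/t10.png

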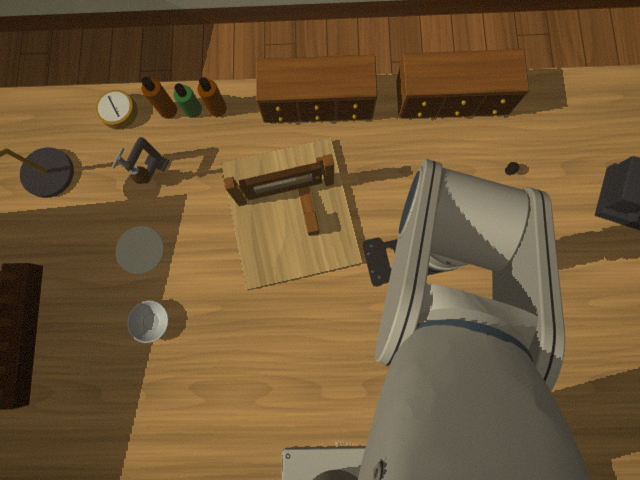

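The wedge stands jammed and straight under the free half, with its tail near (312,226) in the top view, and the door is shut. One quick check that the bystanders haven't moved.

```bash
python3 - <<'E'
import cv2
a=cv2.imread('pics/scene0.png');b=cv2.imread('pics/s10f.png')
d=cv2.absdiff(a,b).max(2)
for n,(x0,y0,x1,y1) in dict(block=(205,268,240,325),bezel=(128,250,175,288),knobA=(143,208,162,226),knobB=(124,325,143,343),dish=(432,158,472,188),dial=(464,202,514,236),clamp=(500,218,540,296)).items():
    print(n,(d[y0:y1,x0:x1]>60).mean().round(3))
E
```

```text
block 0.0
bezel 0.0
knobA 0.0
knobB 0.0
dish 0.0
dial 0.0
clamp 0.0
```

View pics/s10f.png

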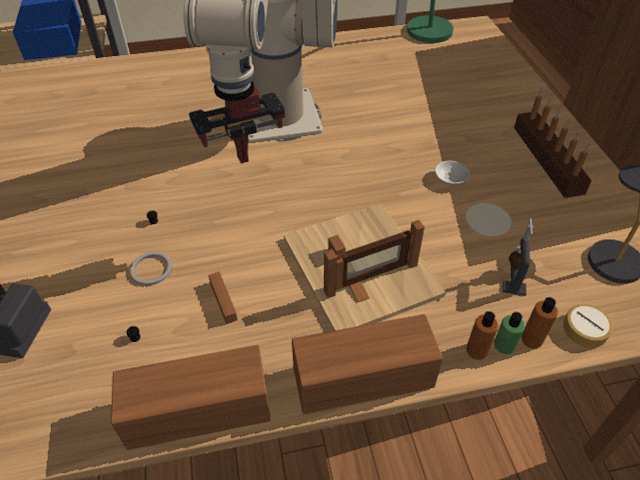

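```bash
python3 -c "
from cell import bot
print(bot.hand_in())"
```

```text
the job is handed in; nothing more can be done
None
```

The door is shut, the wedge is jammed under its free half, and I handed the job in after about 24 s of the 64 s allowed. No verdict was reported.

- **Door:** I swung it shut with closed fingers on the free stile. It met its stop with a brief push of about 10 N and stayed shut when I let go.
- **Wedge:** I set it on the board about 40 mm to the free side of the jig's centre and slid it thin end first under the door. Then I released it and pushed it home from behind in small steps. The last readings were a steady push of about 13.6 N with almost no vertical force. By your figures that means roughly 9 to 12 N on the door, which I could not measure directly.
- **Final pictures:** The wedge stands straight on its own with the door shut and the robot clear. All seven bystanders show no change from the first picture.
- **Pressed harder than meant:** While feeling for the board, the gripped wedge was pressed down on it with about 38 N. I eased it off at once. This was through the wedge held in the fingers, not the gripper's body.

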